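# Line up the die flange with a tapered drift and drop in its bolt

### The job

The steel flange plate on the blue die stand is bolted at one end only, and its open bolt hole has swung a few millimetres off the hole in the block below. Work the red-handled tapered drift down through both holes, gently and by feel (never leaning on the stand with more than about 60 N, and not pushing the flange with the gripper itself), until its collar sits on the flange and the holes are in line. Then put the drift back upright in a free hole of the grey rack, fully down, and drop the brass square-head bolt fully home through both holes, leaving the other things where they are.

Things in the scene. Friction and masses are not known exactly. Their poses are not given: they have to be found in the camera images.
- stand: Blue base slab 152 (x) x 190 (y) x 12 mm high, fixed, turned up to 0.3 rad; origin at the centre of its underside, z up. It carries an aluminium die block 70 x 150 mm, top at 72 mm, clamped on a cross slide: its place along the stand's x is NOT measured, up to 20 mm off centre either way (it holds still in use). On the block lies the flange plate.
- flange_pivot (a point): Steel flange plate, 52 x 150 x 10 mm, top 82 mm above the bench, a brass boss (48 mm across, 20 mm tall) in its middle. It only turns, about the dark square-headed bolt at its +y end; this point is that bolt at the plate's top, nominal (fixed to the stand, ignores the block's offset). Stiff friction, about 5 N at the open hole; it stays where left.
- bolt_place (a point): Nominal centre of the block's bolt hole at the plate's top height (82 mm), on the stand: stand x 0, y -60 mm; axes as the stand's. The true hole shares the block's unmeasured x offset (up to 20 mm). It is 16 mm across, 60 mm deep below the plate. The plate's hole, also 16 mm, 120 mm from the pivot, starts 6 to 8.5 mm towards the stand's -x from it (unmeasured).
- rack: Grey rack block 60 (x) x 180 (y) x 70 mm high, fixed, with three upright through holes 18 mm across in a row along its y, 60 mm apart; origin at the centre of its underside. Drift, bolt and gauge stand in the holes in any order, their shoulders on the rack's top.
- slot_a (a point): Centre of the mouth of the rack hole at rack y = -60 mm, on the rack's top (70 mm above the bench).
- slot_b (a point): Centre of the mouth of the middle rack hole.
- slot_c (a point): Centre of the mouth of the rack hole at rack y = +60 mm.
- drift: Tapered drift, about 0.2 kg; origin on its axis at the underside of the collar, z up towards the handle. Above: dark collar 26 mm across, 6 mm thick, then a red square handle 20 x 20 mm (flats along its x and y), from 6 to 56 mm above the origin. Below: parallel steel shank 14.5 mm across for 22 mm, then an even taper to a flat tip 5 mm across, 62 mm below the origin.
- drift_tip (a point): The drift's tip, on its axis.
- bolt: Brass plain-shank bolt, about 0.15 kg; origin on its axis at the underside of the head, z up. Square head 22 x 22 mm (flats along its x and y), 34 mm tall above the origin; shank 13 mm across, 36 mm long below it, only the last 2 mm chamfered, to 11.6 mm (too blunt to line up the holes).
- bolt_tip (a point): The bolt's lower end, on its axis.
- gauge: Bystander: pin gauge standing in the rack, black round head 26 mm across and 22 mm tall, thin steel pin below. Origin at the underside of the head.
- die_ring: Bystander: steel ring 56 mm across, 20 mm tall, lying on the bench; origin at its underside.
- spanner: Bystander: spanner lying on the bench.
- driver: Bystander: screwdriver lying on the bench.
- beaker: Bystander: glass beaker, 66 mm across, 85 mm tall.
- wash_bottle: Bystander: white bottle, 60 mm across, 150 mm tall.

How it is judged:
By the outcome, as a careful person would: the job done as asked, in the order asked, and still so for the second after the job is handed in, with the robot touching nothing.
It also fails if it takes over 72 s, if anything falls off the work surface, if the arm or the gripper's body presses on something with over 40 N, if the wrist force passes 120 N, or if a joint passes its speed limit or range.

### The arm

A 6-joint arm with a two-finger parallel gripper is mounted at the origin on the work surface. World frame = base frame: x ahead of the robot, y to its left, z up, the work surface at z = 0. Lengths are in m, angles in rad, forces in N, time in s.
With the tool pointing down it reaches from about 0.375 to 0.9 m from the base axis. Payload 3.1 kg.
Tool frame: the origin (TCP) lies at the very end of the fingers, on their centre line; the grasp point (between the pads) lies 19 mm behind it; z points along the fingers, y is the direction in which the jaws open and shut (so a half turn about z gives the same grasp; the last joint's range is limited). The gripper opens to 85 mm and grips with 20 to 120 N. Pads are 22 mm wide; open, the fingers measure 114 mm over their backs; the gripper's body (76 mm by 85 mm) begins 54 mm behind the grasp point. The pads swing forward as they close: fully open they stand 13 mm farther back than shut.
Start: joints at [1.052, 0.527, 1.433, -0, 1.181, -0.178], TCP at [0.208, 0.589, 0.231] pointing down, gripper open.
Joint ranges: [-3.08, 3.08], [-0.75, 2.2], [0.22, 2.44], [-1.43, 4.57], [0, 2.65], [-2.85, 2.85]. Speed limits (rad/s): [2.79, 2.79, 3.14, 3.14, 3.14, 3.14].

### API

Orientations are given as a unit quaternion [x, y, z, w].
In Python, from station import manip gives the robot as it stands. The module is installed in compiled form; this text tells all that it offers.
- The arm moves only by the tool send_rows, never from a script. Its argument "commands" is a list of rows, each an object with "delta_pos": the shift along the world's x, y, z in cm, a list of three; "yaw": the turn about the world's z in rad. A call has 1 to 10 rows; each row shifts and turns the pose as measured when the row begins; what a row does not reach is not made up. A row lasts 1/8 s, in which the tool goes at most 62.5 mm and 10.7 degrees, less where a joint would pass 70% of its speed; a pose out of reach is approached as far as the arm can. A call is refused whole if a number of a shift passes 6.25 or a number of a turn 0.188, either way. A call with a gripper value outside its range is refused whole. "grip" is the closure, from -1 (fully open) to 1 (shut), set as the call begins (left out, the last holds). The fingers move at their own pace and stop on an object; "force" is the grip in N (left out, the last holds). Time passes only in rows, so rows that do not move let the fingers close. It gives the time, the measured TCP pose, the force and the opening at its end, in the units of the state.
- manip.sense(): the state, without advancing time (a new reading comes with each control period).
- manip.snapshot(name): name is "side" or "top" or "wrist"; returns the picture (420x560x3 uint8, blue, green, red); there is no depth.
- manip.get_calibration(name): a dict with "fx", "fy", "cx", "cy" (pixels), "world_to_cam" (4x4, takes a point from world to camera coordinates); the wrist camera has in their place "mount" (4x4, takes a point from camera to tool coordinates, whose origin is the TCP and whose axes are the flange's). Camera axes: x right, y down, z forward; pixel columns grow to the right and rows downward; lengths in m; the calibration is good to about 2 mm. The wrist camera is an equidistant fisheye: a pixel r from the principal point sees the ray r / f radians off the axis. A picture is of the moment at which its call begins: read the wrist's pose just before it. get_calibration takes no time and is no camera call.
- manip.sign_off(): hands the job in, once; it reports no verdict.
The state is a dict: "t": time; "q": joint angles; "qd": joint speeds; "tau": joint torques, N m; "tcp_pos": TCP position; "tool_rot": TCP orientation; "force": force on the tool from outside, world axes, zero at the start; "ft_torque": the same for the moment, N m; "finger_gap": opening from 0.0 (shut) to 1.0 (fully open).
Only numpy, scipy, OpenCV 4.12 (cv2) and the standard library are available. Lean on these libraries where they do the work, as an engineer would, in place of code of your own. Each camera call takes 0.05 s, during which the arm holds its last target. There are 200 camera calls.

## Working session

There is one attempt and no reset: what is moved stays moved. The work goes in short steps, Python scripts to look and compute and a tool call to move; the robot and the scene stay as the last step left them, time stands still between calls to the robot, and variables do not carry over. Pictures are saved under pics/ and viewed, about 8 in all and at most 12, crops included, and the job is handed in when it is done.

Besides the shell and the picture viewer there is one more tool, called after "Request:" by a JSON object that holds its "name" and its "arguments". send_rows: Moves the arm, as the interface text tells. Its arguments: {"type":"object","properties":{"commands":{"type":"array","items":{"type":"object","properties":{"delta_pos":{"type":"array","items":{"type":"number"}},"yaw":{"type":"number"}}}},"grip":{"type":"number"},"force":{"type":"number"}},"required":["commands"]}

```bash
mkdir -p pics; python3 - <<'E'
from station import manip
import cv2,numpy as np
s=manip.sense();print(s)
for n in("top","side","wrist"):
    c=manip.get_calibration(n);print(n,{k:np.round(v,4).tolist() for k,v in c.items()})
a=manip.snapshot("top");b=manip.snapshot("side");w=manip.snapshot("wrist")
for n,i in(("top",a),("side",b),("wrist",w)):cv2.imwrite(f"pics/{n}0.png",i)
E
```

```text
{'t': 0.0, 'q': array([ 1.05249837e+00,  5.28465693e-01,  1.43391474e+00,  1.43606759e-05,
        1.18141710e+00, -1.78512577e-01]), 'qd': array([ 0.00073114,  0.00045432, -0.00245533,  0.00022542,  0.00200998,
        0.00018231]), 'tau': array([-1.01465612e-03, -4.42338681e+01, -1.78029710e+01, -2.52057362e-04,
        8.23585113e-03,  2.84453208e-06]), 'tcp_pos': array([0.20791275, 0.58863303, 0.23032997]), 'tool_rot': array([ 1.69079176e-01,  9.85601855e-01, -1.03393331e-03, -3.82611933e-04]), 'force': array([-0.24291259,  0.35129017,  0.2429095 ]), 'ft_torque': array([-0.01374708,  0.04071699,  0.00545585]), 'finger_gap': 1.0003237735003252}
top {'fx': 509.1836, 'fy': 509.1836, 'cx': 277.8805, 'cy': 211.3786, 'world_to_cam': [[-0.0133, -0.9999, 0.005, -0.0128], [-0.9975, 0.013, -0.0689, 0.6372], [0.0689, -0.0059, -0.9976, 1.3536], [0.0, 0.0, 0.0, 1.0]]}
side {'fx': 502.8681, 'fy': 502.8681, 'cx': 268.6981, 'cy': 214.7189, 'world_to_cam': [[0.8618, -0.5073, -0.0047, -0.5394], [-0.3354, -0.5628, -0.7554, 0.2672], [0.3806, 0.6526, -0.6552, 1.1776], [0.0, 0.0, 0.0, 1.0]]}
wrist {'fx': 325.1923, 'fy': 325.1923, 'cx': 279.7469, 'cy': 210.6988, 'mount': [[-0.0002, -0.953, -0.303, 0.0772], [1.0, -0.0003, 0.0005, 0.0004], [-0.0006, -0.303, 0.953, -0.1426], [0.0, 0.0, 0.0, 1.0]]}
```

View pics/top0.png

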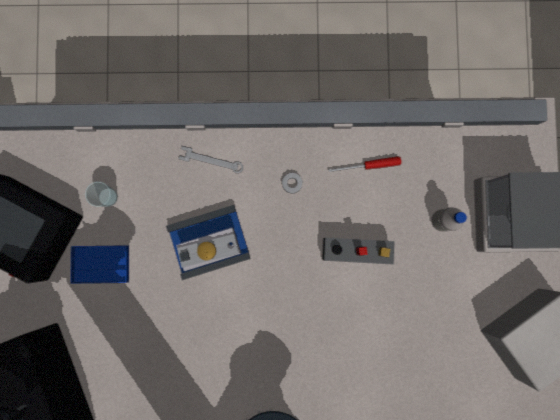

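View pics/side0.png

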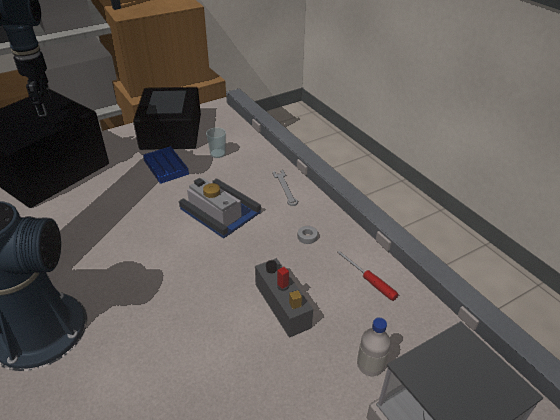

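The top view shows the stand at about (208,242), with the open hole near (231,245) and the pivot at its left (+y) end. The rack is at about (360,250): gauge at (337,247), drift (red) in the middle at (362,251), bolt (brass) on the right at (386,252). The side view agrees.

```bash
cat > h.py <<'E'
import cv2,numpy as np
from station import manip
from scipy.spatial.transform import Rotation as R
def ray(n,uv,st=None):
    c=manip.get_calibration(n);x=(uv[0]-c['cx'])/c['fx'];y=(uv[1]-c['cy'])/c['fy']
    if n=='wrist':
        r=np.hypot(x,y);k=np.sin(r)/r if r>1e-9 else 1
        d=np.array([x*k,y*k,np.cos(r)]);T=np.eye(4);T[:3,:3]=R.from_quat(st['tool_rot']).as_matrix();T[:3,3]=st['tcp_pos']
        M=T@np.array(c['mount'])
    else: d=np.array([x,y,1.]);M=np.linalg.inv(np.array(c['world_to_cam']))
    return M[:3,3],M[:3,:3]@d
def onz(n,uv,z,st=None):
    o,d=ray(n,uv,st);return o+d*(z-o[2])/d[2]
def proj(n,p,st=None):
    c=manip.get_calibration(n)
    if n=='wrist':
        T=np.eye(4);T[:3,:3]=R.from_quat(st['tool_rot']).as_matrix();T[:3,3]=st['tcp_pos']
        W=np.linalg.inv(T@np.array(c['mount']))
    else: W=np.array(c['world_to_cam'])
    q=W[:3,:3]@np.array(p)+W[:3,3]
    if n=='wrist':
        h=np.hypot(q[0],q[1]);k=np.arctan2(h,q[2])/h
        return c['cx']+c['fx']*q[0]*k,c['cy']+c['fy']*q[1]*k
    return c['cx']+c['fx']*q[0]/q[2],c['cy']+c['fy']*q[1]/q[2]
def blobs(img,lo,hi,amin=30,box=None):
    h=cv2.cvtColor(img,cv2.COLOR_BGR2HSV);m=cv2.inRange(h,lo,hi)
    if box: k=np.zeros_like(m);x0,y0,x1,y1=box;k[y0:y1,x0:x1]=255;m&=k
    cs,_=cv2.findContours(m,cv2.RETR_EXTERNAL,cv2.CHAIN_APPROX_NONE)
    return sorted([c for c in cs if cv2.contourArea(c)>=amin],key=cv2.contourArea,reverse=True)
E
python3 - <<'E'
from h import *
a=cv2.imread('pics/top0.png')
for nm,lo,hi,box,z in(("red",(0,140,80),(6,255,255),(320,235,400,270),.126),("brass",(12,110,60),(35,255,255),(320,235,400,270),.104),("boss",(12,110,60),(35,255,255),(160,200,250,280),.102),("blue",(105,120,40),(130,255,255),(160,200,255,285),.012)):
    for c in blobs(a,lo,hi,15,box)[:3]:
        r=cv2.minAreaRect(c);print(nm,np.round(r,2) if 0 else r,cv2.contourArea(c),onz('top',r[0],z).round(4))
crop=np.hstack([cv2.resize(a[200:285,160:255],None,fx=4,fy=4,interpolation=2),cv2.resize(a[215:300,310:405],None,fx=4,fy=4,interpolation=2)])
cv2.imwrite('pics/c1.png',crop)
E
```

```text
red ((362.5, 250.5), (7.0, 7.0), 90.0) 45.0 [ 0.5296 -0.2296  0.126 ]
brass ((384.6756591796875, 251.9459686279297), (8.548747062683105, 8.219949722290039), 9.462322235107422) 57.0 [ 0.5249 -0.2894  0.104 ]
boss ((206.5, 250.5), (17.0, 17.0), 90.0) 232.0 [0.5346 0.1612 0.102 ]
blue ((208.5081024169922, 241.6513671875), (42.71597671508789, 69.11019134521484), 72.89727020263672) 1040.0 [0.5579 0.1678 0.012 ]
```

View pics/c1.png

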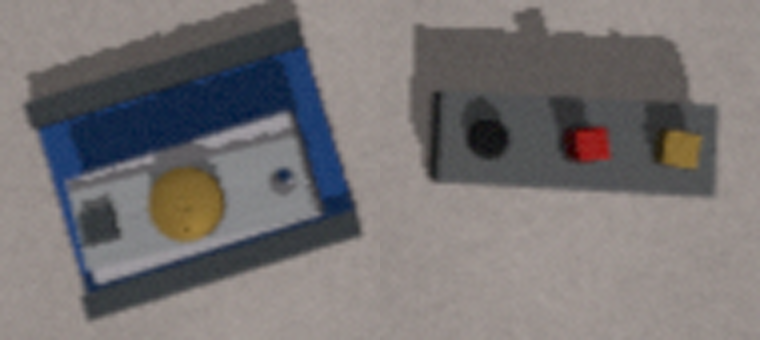

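Request:
{"name": "send_rows", "arguments": {"commands": [{"delta_pos": [3.3,-5.1,0],"yaw": -0.095},{"delta_pos": [3.3,-5.1,0],"yaw": -0.095},{"delta_pos": [3.3,-5.1,0],"yaw": -0.095},{"delta_pos": [3.3,-5.1,0],"yaw": -0.095},{"delta_pos": [3.3,-5.1,0],"yaw": -0.095},{"delta_pos": [3.3,-5.1,0],"yaw": -0.095},{"delta_pos": [3.3,-5.1,0],"yaw": -0.095},{"delta_pos": [3.3,-5.1,0],"yaw": -0.095},{"delta_pos": [3.3,-5.1,0],"yaw": -0.095},{"delta_pos": [3.3,-5.1,0],"yaw": -0.095}]}}

```text
t: 1.4
tcp_pos: [0.5429, 0.0669, 0.229]
tool_rot: [0.61, 0.792, 0.001, 0.0]
force: [0.7, 1.5, 0.6]
finger_gap: 1.002
```

```bash
python3 - <<'E'
from h import *
print(onz('top',(230.75,245),.082),onz('top',(160+98/4,200+220/4),.09))
s=manip.sense();print(s['t'],s['tcp_pos'],R.from_quat(s['tool_rot']).as_matrix()[:,1])
E
```

```text
[0.54774768 0.10151609 0.082     ] [0.52383574 0.21888694 0.09      ]
1.4 [0.54287678 0.06690392 0.22904949] [0.96673899 0.25576095 0.00143822]
```

Request:
{"name": "send_rows", "arguments": {"commands": [{"delta_pos": [1.3,-2,-5.5]},{"delta_pos": [1.3,-2,-5.5]},{"delta_pos": [0,0,0]}]}}

```text
validation failed for argument at $.co...
```

```bash
python3 - <<'E'
from h import *
s=manip.sense();w=manip.snapshot('wrist');cv2.imwrite('pics/w1.png',w)
import pickle;pickle.dump(s,open('w1.pkl','wb'))
u,v=proj('wrist',(.548,.1015,.082),s);print(u,v,s['tcp_pos'])
u,v=int(u),int(v)
x0=max(u-120,0);y0=max(v-100,0);print(x0,y0)
cv2.imwrite('pics/w1c.png',cv2.resize(w[y0:y0+190,x0:x0+260],None,fx=3,fy=3,interpolation=2))
E
```

```text
294.2122687772176 161.57099814607653 [0.54287678 0.06690392 0.22904949]
174 61
```

View pics/w1c.png

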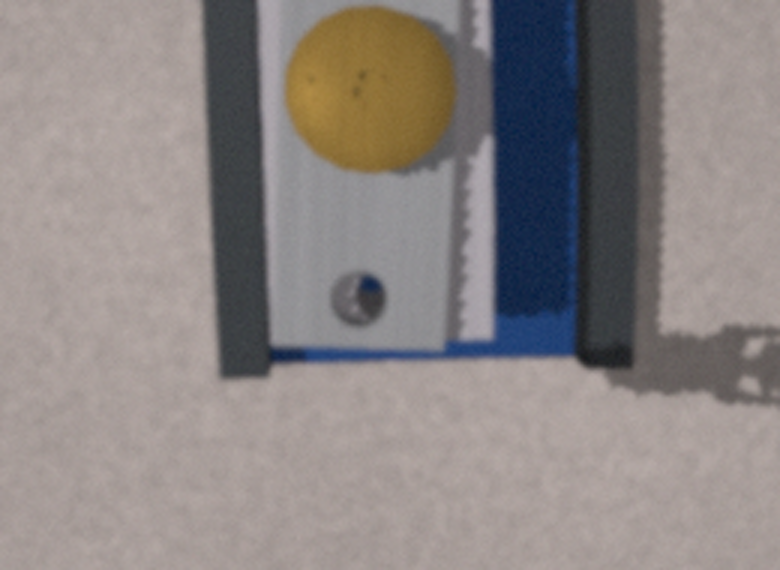

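```bash
python3 - <<'E'
from h import *
s=pickle=__import__('pickle').load(open('w1.pkl','rb'))
P=lambda x,y,z:onz('wrist',(174+x/3,61+y/3),z,s)[:2]
hole=P(357,298,.082);boss=P(371,89,.102);cr=P(494,341,.072);up=P(491,5,.072);pl=P(445,350,.082);pl2=P(270,349,.082)
print('hole',hole,'boss',boss,'corner',cr)
a=up-cr;yaw=np.arctan2(-a[0],a[1]);print('stand yaw',yaw)
for e in [yaw]:
    x=np.array([np.cos(e),np.sin(e)]);y=np.array([-x[1],x[0]])
    bh=cr-.035*x+.015*y;print('blockhole',bh,'offset of plate hole in stand axes',(hole-bh)@x,(hole-bh)@y,'boss-hole',np.linalg.norm(boss-hole), (boss-hole)@x,(boss-hole)@y)
    piv=P(357,298,.082); 
    print('plate width',np.linalg.norm(pl-pl2))
a=manip.snapshot('wrist');s=manip.sense();print(s['t'])
E
```

```text
hole [0.54664869 0.1023065 ] boss [0.53354295 0.16219907] corner [0.59293435 0.09922651]
stand yaw 0.28871279681510137
blockhole [0.55511218 0.10364053] offset of plate hole in stand axes -0.008493016436117912 0.0011309056025226268 boss-hole 0.06130969914108284 0.00448921463561189 0.06114512376899324
plate width 0.0532128461967265
1.5
```

The crop shows the plate hole at (357,298) with the dark part of the block hole visible on its right side. Measured, the plate hole is about 8 mm towards stand -x and the stand yaw is about 0.289. Next, the drift.

Request:
{"name": "send_rows", "arguments": {"commands": [{"delta_pos": [-0.2,-6.1,0],"yaw": -0.07},{"delta_pos": [-0.2,-6.1,0],"yaw": -0.07},{"delta_pos": [-0.2,-6.1,0],"yaw": -0.07},{"delta_pos": [-0.2,-6.1,0],"yaw": -0.07},{"delta_pos": [-0.3,-6.0,0],"yaw": -0.07},{"delta_pos": [0,0,0],"yaw": 0}]}}

```text
t: 2.25
tcp_pos: [0.5337, -0.2427, 0.2277]
tool_rot: [0.742, 0.67, 0.001, 0.002]
force: [0.7, 1.1, 0.2]
finger_gap: 1.001
```

```bash
cat > look.py <<'E'
from h import *
import sys
n=sys.argv[1];s=manip.sense();w=manip.snapshot('wrist');cv2.imwrite(f'pics/{n}.png',w)
y=R.from_quat(s['tool_rot']).as_matrix()[:,1];print(s['t'],s['tcp_pos'].round(4),'jaw',np.arctan2(y[1],y[0]).round(4),'F',s['force'].round(1),s['finger_gap'])
for nm,lo,hi,z in(("red",(0,140,60),(7,255,255),.126),("brass",(12,110,60),(35,255,255),.104)):
    for c in blobs(w,lo,hi,150)[:2]:
        p=np.array([onz('wrist',q[0],z,s)[:2]*1000 for q in c],np.float32);r=cv2.minAreaRect(p)
        print(nm,cv2.minAreaRect(c)[0],np.round(r[0],1),np.round(r[1],1),r[2])
E
python3 look.py w2
```

```text
2.25 [ 0.5337 -0.2427  0.2277] jaw -0.1018 F [0.7 1.1 0.2] 1.0010891972813103
red (462.213134765625, 214.6060333251953) [ 695.8 -265. ] [17.7 71.5] 6.455822944641113
red (270.0000305175781, 193.00001525878906) [ 528.5 -227.6] [20.3 25. ] 6.699211120605469
brass (273.781005859375, 253.78541564941406) [ 524.4 -289.8] [22.5 21.3] 80.25859832763672
```

View pics/w2.png

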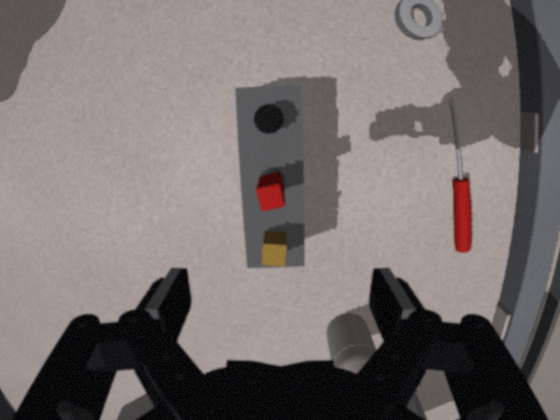

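The wrist view shows the drift at (270,191), the bolt at (274,252) and the gauge at (269,118). The drift is at (0.529, -0.230) with handle yaw 0.117, and the bolt is at about (0.5244, -0.2898) with yaw -0.17.

Request:
{"name": "send_rows", "arguments": {"commands": [{"delta_pos": [-0.3,0.8,-3],"yaw": 0.12},{"delta_pos": [-0.2,0.5,-4],"yaw": 0.1},{"delta_pos": [0,0,-2],"yaw": 0.0}], "grip": -0.3, "force": 60}}

```text
t: 2.68
tcp_pos: [0.5287, -0.2217, 0.1371]
tool_rot: [0.658, 0.753, 0.003, 0.001]
force: [0.4, 0.5, -0.3]
finger_gap: 0.649
```

```bash
python3 look.py w3
```

```text
2.675 [ 0.5287 -0.2217  0.1371] jaw 0.1333 F [ 0.4  0.5 -0.3] 0.6488944615497153
red (275.5, 261.0) [ 526.9 -221.5] [19.1 36.8] 7.582168102264404
red (476.5146484375, 299.9528503417969) [ 661.8 -239.5] [17.7 60.9] 7.036520481109619
brass (261.32354736328125, 322.2059020996094) [ 524.7 -279.7] [41.  23.9] 80.01641845703125
```

Request:
{"name": "send_rows", "arguments": {"commands": [{"delta_pos": [0,-0.85,-0.5],"yaw": -0.01},{"delta_pos": [0,0,-2],"yaw": 0},{"delta_pos": [0,0,-2],"yaw": 0.0},{"delta_pos": [0,0,-0.2],"yaw": 0.0}]}}

```text
t: 3.22
tcp_pos: [0.53, -0.2277, 0.0895]
tool_rot: [0.661, 0.751, 0.003, 0.001]
force: [-0.5, -0.4, -0.1]
finger_gap: 0.654
```

Request:
{"name": "send_rows", "arguments": {"commands": [{"delta_pos": [0,0,0],"yaw": 0},{"delta_pos": [0,0,0],"yaw": 0},{"delta_pos": [0,0,0],"yaw": 0.0},{"delta_pos": [0,0,0],"yaw": 0.0}], "grip": 1, "force": 60}}

```text
t: 3.72
tcp_pos: [0.5299, -0.228, 0.0918]
tool_rot: [0.66, 0.751, 0.002, 0.002]
force: [-0.1, -0.7, -2.0]
finger_gap: 0.224
```

Request:
{"name": "send_rows", "arguments": {"commands": [{"delta_pos": [0,0,3],"yaw": 0},{"delta_pos": [0,0,5],"yaw": 0},{"delta_pos": [0,0,4.6],"yaw": 0},{"delta_pos": [0.3,6,0],"yaw": 0},{"delta_pos": [0.3,6,0],"yaw": 0},{"delta_pos": [0.3,6,0],"yaw": 0},{"delta_pos": [0.3,6,0],"yaw": 0},{"delta_pos": [0.3,6,0],"yaw": 0},{"delta_pos": [0.3,3,0],"yaw": 0},{"delta_pos": [0,0,0],"yaw": 0}]}}

```text
t: 4.97
tcp_pos: [0.5528, 0.1112, 0.2244]
tool_rot: [0.663, 0.749, 0.009, 0.009]
force: [-0.9, -0.5, -2.4]
finger_gap: 0.225
```

```bash
python3 look.py w4; python3 - <<'E'
import cv2
w=cv2.imread('pics/w4.png');cv2.imwrite('pics/w4c.png',cv2.resize(w[100:360,170:400],None,fx=2.3,fy=2.3,interpolation=2))
E
```

```text
4.975 [0.5528 0.1112 0.2244] jaw 0.122 F [-0.9 -0.5 -2.4] 0.22479101328183668
red (280.0, 291.5) [565.5  36.3] [42.9 89. ] 6.802319049835205
brass (259.5, 139.5) [533.5 163.5] [44.5 43.3] 6.29141902923584
```

View pics/w4c.png

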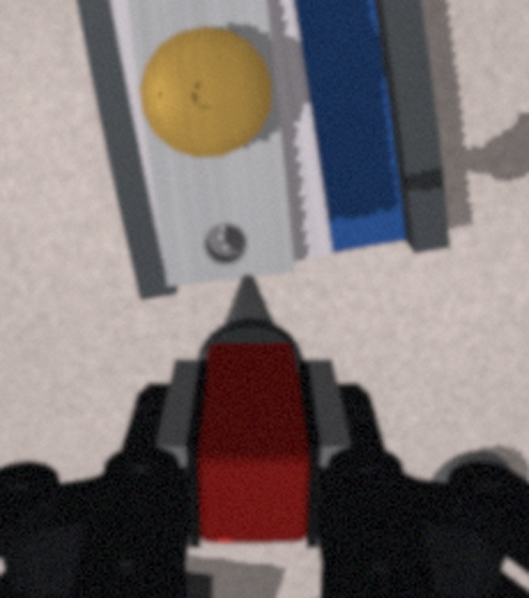

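```bash
python3 - <<'E'
from h import *
s=manip.sense();m=R.from_quat(s['tool_rot']).as_matrix()
P=lambda x,y,z:onz('wrist',(170+x/2.3,100+y/2.3),z,s)
print('tip',P(247,278,s['tcp_pos'][2]-.0838),'axis',s['tcp_pos']+.0838*m[:,2],m[:,2])
h=P(226,242,.082);x=np.array([np.cos(.289),np.sin(.289),0]);print('hole',h,'lens',h+.004*x,'block',h+.008*x, s['tcp_pos'])
E
```

```text
tip [0.55375578 0.10816681 0.14056306] axis [0.55469522 0.11025734 0.14058973] [ 0.02516489  0.00182098 -0.99968166]
hole [0.54716683 0.1018446  0.082     ] lens [0.55100095 0.10298458 0.082     ] block [0.55483506 0.10412455 0.082     ] [0.5525864  0.11010474 0.22436306]
```

Request:
{"name": "send_rows", "arguments": {"commands": [{"delta_pos": [-0.2,-0.4,-2],"yaw": 0},{"delta_pos": [0,0,-2],"yaw": 0},{"delta_pos": [0,0,0],"yaw": 0},{"delta_pos": [0,0,0],"yaw": 0}]}}

```text
t: 5.52
tcp_pos: [0.5521, 0.1018, 0.1848]
tool_rot: [0.665, 0.747, 0.01, 0.01]
force: [0.4, -0.6, -1.9]
finger_gap: 0.227
```

```bash
python3 look.py w5; python3 - <<'E'
from h import *
s=manip.sense();m=R.from_quat(s['tool_rot']).as_matrix();print(s['tcp_pos'],m[:,2],'axis tip',s['tcp_pos']+.0838*m[:,2])
w=cv2.imread('pics/w5.png');cv2.imwrite('pics/w5c.png',cv2.resize(w[150:250,210:340],None,fx=5,fy=5,interpolation=2))
E
```

```text
5.525 [0.5521 0.1018 0.1848] jaw 0.116 F [ 0.4 -0.6 -1.9] 0.22693041905024627
red (280.0, 291.5) [560.2  51.6] [36.  74.4] 6.566653728485107
brass (258.5, 131.5) [533.3 163.4] [44.7 44.6] 11.327966690063477
[0.55196366 0.10180835 0.18479315] [ 2.85863320e-02  6.46587830e-04 -9.99591118e-01] axis tip [0.5543592  0.10186253 0.10102741]
```

View pics/w5c.png

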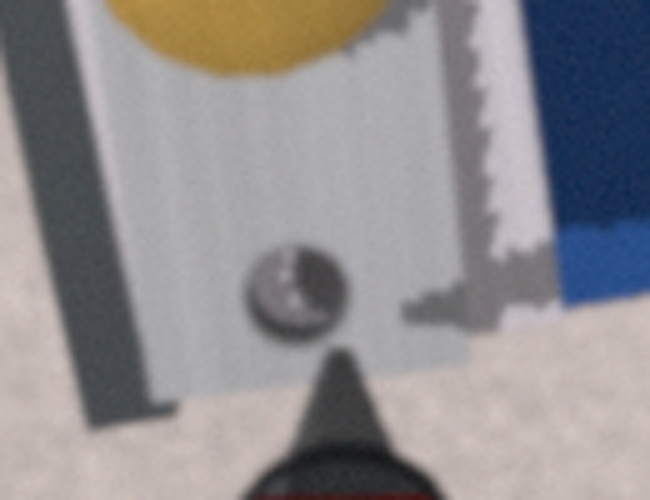

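```bash
python3 - <<'E'
from h import *
s=manip.sense()
P=lambda x,y,z:onz('wrist',(210+x/5,150+y/5),z,s)
t=P(341,353,.101);h=P(297,293,.082);e=P(347,293,.082);x=np.array([np.cos(.289),np.sin(.289),0])
print('tip',t,'hole',h,'lens',h+.004*x,'block',h+.008*x,'need',(h+.004*x-t)*100,s['tcp_pos'],'r',np.linalg.norm(e-h))
E
```

```text
tip [0.55397725 0.10005239 0.101     ] hole [0.54713435 0.10265842 0.082     ] lens [0.55096847 0.1037984  0.082     ] block [0.55480258 0.10493837 0.082     ] need [-0.30087845  0.37460083 -1.9       ] [0.55196366 0.10180835 0.18479315] r 0.007900097241052001
```

Request:
{"name": "send_rows", "arguments": {"commands": [{"delta_pos": [-0.3,0.37,0],"yaw": 0},{"delta_pos": [0,0,-1.2],"yaw": 0},{"delta_pos": [0,0,0],"yaw": 0}]}}

```text
t: 5.95
tcp_pos: [0.5495, 0.1055, 0.1735]
tool_rot: [0.665, 0.747, 0.011, 0.011]
force: [-1.1, 0.4, -1.5]
finger_gap: 0.23
```

```bash
python3 look.py w6; python3 - <<'E'
from h import *
s=manip.sense();m=R.from_quat(s['tool_rot']).as_matrix();print(s['tcp_pos'],m[:,2],'axis tip',s['tcp_pos']+.0838*m[:,2])
w=cv2.imread('pics/w6.png');cv2.imwrite('pics/w6c.png',cv2.resize(w[160:250,215:335],None,fx=5,fy=5,interpolation=2))
E
```

```text
5.95 [0.5495 0.1055 0.1735] jaw 0.1157 F [-1.1  0.4 -1.5] 0.229923684797508
red (280.0, 291.5) [556.6  62.5] [33.9 70.5] 6.9852118492126465
brass (261.0, 138.5) [533.2 163.3] [44.4 44.1] 6.012736797332764
[0.55005966 0.10549765 0.17405763] [ 3.27102567e-02  6.74327307e-04 -9.99464649e-01] axis tip [0.55280078 0.10555416 0.0903025 ]
```

View pics/w6c.png

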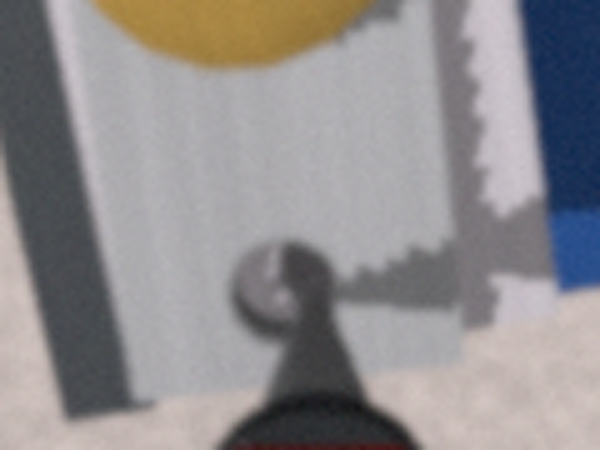

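Tip at crop (313,285), over the right part of the plate hole, roughly on the overlap of the two holes. I make a small correction and start down, watching the force.

Request:
{"name": "send_rows", "arguments": {"commands": [{"delta_pos": [-0.1,0.1,-0.6],"yaw": 0},{"delta_pos": [0,0,-0.8],"yaw": 0}]}}

```text
t: 6.25
tcp_pos: [0.5497, 0.1067, 0.16]
tool_rot: [0.665, 0.747, 0.012, 0.013]
force: [-0.2, -0.0, -1.5]
finger_gap: 0.226
```

Request:
{"name": "send_rows", "arguments": {"commands": [{"delta_pos": [0,0,-0.6],"yaw": 0}]}}

```text
t: 6.38
tcp_pos: [0.5495, 0.1068, 0.1533]
tool_rot: [0.665, 0.747, 0.012, 0.012]
force: [-0.1, -0.5, -1.7]
finger_gap: 0.222
```

Request:
{"name": "send_rows", "arguments": {"commands": [{"delta_pos": [0,0,-0.5],"yaw": 0}]}}

```text
t: 6.5
tcp_pos: [0.5492, 0.1067, 0.1476]
tool_rot: [0.665, 0.747, 0.011, 0.012]
force: [-1.1, -1.0, -0.4]
finger_gap: 0.226
```

Request:
{"name": "send_rows", "arguments": {"commands": [{"delta_pos": [0,0,-0.5],"yaw": 0}]}}

```text
t: 6.62
tcp_pos: [0.5488, 0.1066, 0.1421]
tool_rot: [0.665, 0.747, 0.011, 0.012]
force: [-0.8, -0.2, -1.5]
finger_gap: 0.226
```

Request:
{"name": "send_rows", "arguments": {"commands": [{"delta_pos": [0.12,0.02,-0.5],"yaw": 0}]}}

```text
t: 6.75
tcp_pos: [0.5492, 0.1065, 0.137]
tool_rot: [0.665, 0.747, 0.01, 0.011]
force: [-2.3, -2.7, 4.6]
finger_gap: 0.223
```

Request:
{"name": "send_rows", "arguments": {"commands": [{"delta_pos": [0.1,0.02,-0.5],"yaw": 0}]}}

```text
t: 6.88
tcp_pos: [0.5499, 0.1064, 0.1321]
tool_rot: [0.665, 0.747, 0.009, 0.011]
force: [-1.6, -1.1, 5.1]
finger_gap: 0.228
```

Request:
{"name": "send_rows", "arguments": {"commands": [{"delta_pos": [0.1,0.02,-0.4],"yaw": 0}]}}

```text
t: 7.0
tcp_pos: [0.5505, 0.1065, 0.1281]
tool_rot: [0.664, 0.747, 0.009, 0.011]
force: [-3.1, -1.5, 4.7]
finger_gap: 0.221
```

Request:
{"name": "send_rows", "arguments": {"commands": [{"delta_pos": [0.1,0.03,-0.5],"yaw": 0}]}}

```text
t: 7.12
tcp_pos: [0.5513, 0.1067, 0.1229]
tool_rot: [0.664, 0.747, 0.009, 0.011]
force: [-2.3, -1.7, 3.1]
finger_gap: 0.222
```

Request:
{"name": "send_rows", "arguments": {"commands": [{"delta_pos": [0.1,0.03,-0.5],"yaw": 0}]}}

```text
t: 7.25
tcp_pos: [0.552, 0.1068, 0.1175]
tool_rot: [0.664, 0.747, 0.008, 0.011]
force: [-3.0, -1.9, 2.5]
finger_gap: 0.228
```

Request:
{"name": "send_rows", "arguments": {"commands": [{"delta_pos": [0.08,0.03,-0.4],"yaw": 0}]}}

```text
t: 7.38
tcp_pos: [0.5525, 0.107, 0.1129]
tool_rot: [0.664, 0.747, 0.008, 0.011]
force: [-3.4, -2.0, 1.9]
finger_gap: 0.226
```

Request:
{"name": "send_rows", "arguments": {"commands": [{"delta_pos": [0.06,0.02,-0.4],"yaw": 0}]}}

```text
t: 7.5
tcp_pos: [0.5527, 0.107, 0.1083]
tool_rot: [0.664, 0.747, 0.007, 0.01]
force: [-3.3, -4.0, 1.9]
finger_gap: 0.223
```

Request:
{"name": "send_rows", "arguments": {"commands": [{"delta_pos": [0.05,0.02,-0.3],"yaw": 0}]}}

```text
t: 7.62
tcp_pos: [0.5528, 0.1071, 0.1047]
tool_rot: [0.664, 0.747, 0.007, 0.01]
force: [-3.6, -3.7, 1.7]
finger_gap: 0.221
```

Request:
{"name": "send_rows", "arguments": {"commands": [{"delta_pos": [0.0,0.0,-0.2],"yaw": 0}]}}

```text
t: 7.75
tcp_pos: [0.5531, 0.107, 0.1031]
tool_rot: [0.664, 0.747, 0.007, 0.01]
force: [-5.5, -1.7, 18.2]
finger_gap: 0.224
```

Request:
{"name": "send_rows", "arguments": {"commands": [{"delta_pos": [0.0,0.0,-0.2],"yaw": 0}]}}

```text
t: 7.88
tcp_pos: [0.5541, 0.1072, 0.103]
tool_rot: [0.664, 0.747, 0.008, 0.011]
force: [-6.0, -0.9, 23.0]
finger_gap: 0.229
```

Request:
{"name": "send_rows", "arguments": {"commands": [{"delta_pos": [0.0,0.0,0],"yaw": 0}]}}

```text
t: 8.0
tcp_pos: [0.5542, 0.1074, 0.1034]
tool_rot: [0.664, 0.747, 0.008, 0.011]
force: [-4.0, -2.9, -5.1]
finger_gap: 0.223
```

The collar is seated: z stopped at the expected height with 23 N. I release so the drift settles flat, then regrip.

Request:
{"name": "send_rows", "arguments": {"commands": [{"delta_pos": [0,0,0],"yaw": 0},{"delta_pos": [0,0,0],"yaw": 0},{"delta_pos": [0,0,0],"yaw": 0}], "grip": 0}}

```text
t: 8.38
tcp_pos: [0.5587, 0.1086, 0.1039]
tool_rot: [0.665, 0.747, 0.013, 0.014]
force: [-0.2, -0.6, 0.2]
finger_gap: 0.497
```

```bash
python3 look.py w7; python3 - <<'E'
from h import *
s=manip.sense();m=R.from_quat(s['tool_rot']).as_matrix();print(m[:,2])
w=cv2.imread('pics/w7.png');t=manip.snapshot('side');u,v=map(int,proj('side',(.555,.105,.1)))
cv2.imwrite('pics/w7c.png',np.hstack([cv2.resize(w[110:310,180:380],(400,400),interpolation=2),cv2.resize(t[v-50:v+50,u-50:u+50],(400,400),interpolation=2)]))
E
```

```text
8.375 [0.5587 0.1086 0.1039] jaw 0.1165 F [-0.2 -0.6  0.2] 0.49692174487858054
red (269.71563720703125, 292.8995056152344) [554.1 108.7] [20.4 44.8] 7.234445095062256
brass (244.0, 155.0) [536.7 164.5] [44.6 44.1] 5.934532165527344
[ 3.74723369e-02  2.12701324e-04 -9.99297643e-01]
```

View pics/w7c.png

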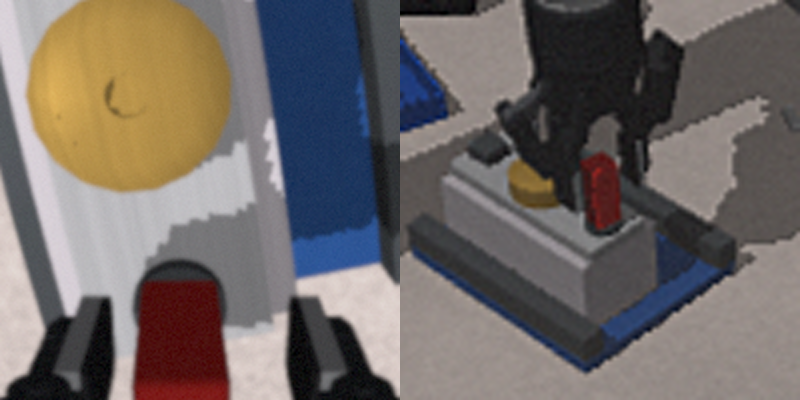

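The collar sits flat on the flange (wrist crop about (180,290); side crop about (605,225)), with both pads clear of the handle.

Request:
{"name": "send_rows", "arguments": {"commands": [{"delta_pos": [-0.4,-0.1,0],"yaw": 0},{"delta_pos": [0,0,0],"yaw": 0}]}}

```text
t: 8.72
tcp_pos: [0.5541, 0.1076, 0.1037]
tool_rot: [0.665, 0.747, 0.012, 0.014]
force: [-0.2, 0.4, -0.2]
finger_gap: 0.5
```

Request:
{"name": "send_rows", "arguments": {"commands": [{"delta_pos": [0,0,0],"yaw": 0},{"delta_pos": [0,0,0],"yaw": 0},{"delta_pos": [0,0,0],"yaw": 0}], "grip": 1}}

```text
t: 9.1
tcp_pos: [0.5536, 0.1074, 0.104]
tool_rot: [0.665, 0.747, 0.012, 0.013]
force: [-0.1, -0.1, 0.4]
finger_gap: 0.228
```

Request:
{"name": "send_rows", "arguments": {"commands": [{"delta_pos": [0,0,0.5],"yaw": 0}]}}

```text
t: 9.22
tcp_pos: [0.5532, 0.1075, 0.1085]
tool_rot: [0.665, 0.747, 0.012, 0.013]
force: [-0.6, -0.1, -1.8]
finger_gap: 0.224
```

Request:
{"name": "send_rows", "arguments": {"commands": [{"delta_pos": [0.05,0,1.0],"yaw": 0},{"delta_pos": [0.05,0,1.2],"yaw": 0},{"delta_pos": [0.03,0,2],"yaw": 0}]}}

```text
t: 9.6
tcp_pos: [0.5537, 0.1075, 0.1515]
tool_rot: [0.665, 0.747, 0.011, 0.012]
force: [0.0, -0.5, -1.6]
finger_gap: 0.224
```

Request:
{"name": "send_rows", "arguments": {"commands": [{"delta_pos": [0,0,3],"yaw": 0},{"delta_pos": [0,0,4],"yaw": 0},{"delta_pos": [-0.3,-5.5,0],"yaw": 0},{"delta_pos": [-0.3,-6,0],"yaw": 0},{"delta_pos": [-0.3,-6,0],"yaw": 0},{"delta_pos": [-0.3,-6,0],"yaw": 0},{"delta_pos": [-0.3,-6,0],"yaw": 0},{"delta_pos": [-0.3,-5,0],"yaw": 0},{"delta_pos": [0,0,0],"yaw": 0}]}}

```text
t: 10.72
tcp_pos: [0.5382, -0.2479, 0.2352]
tool_rot: [0.663, 0.748, 0.015, 0.022]
force: [0.1, 0.6, -1.0]
finger_gap: 0.222
```

```bash
python3 look.py w8; python3 - <<'E'
from h import *
s=manip.sense();m=R.from_quat(s['tool_rot']).as_matrix();print(m[:,2],'axis tip',s['tcp_pos']+.084*m[:,2])
w=cv2.imread('pics/w8.png');cv2.imwrite('pics/w8c.png',cv2.resize(w[100:300,170:400],None,fx=3,fy=3,interpolation=2))
E
```

```text
10.725 [ 0.5382 -0.2479  0.2352] jaw 0.121 F [ 0.1  0.6 -1. ] 0.22246311723949833
red (279.5, 292.0) [ 555.1 -332. ] [44.9 95.8] 6.701106548309326
red (432.0159912109375, 240.9119873046875) [ 691.1 -266.8] [18.3 71.8] 7.545799732208252
brass (252.3824005126953, 236.47061157226562) [ 525.  -285.2] [31.7 22.6] 80.48673248291016
[ 0.05169081 -0.00365653 -0.99865644] axis tip [ 0.54223918 -0.24595574  0.15112661]
```

View pics/w8c.png

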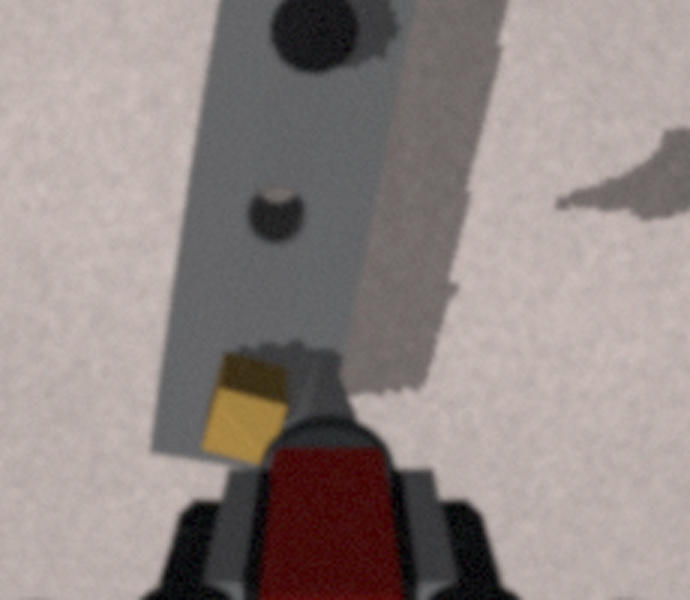

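```bash
python3 - <<'E'
from h import *
s=manip.sense()
P=lambda x,y,z:onz('wrist',(170+x/3,100+y/3),z,s)
h=P(276,215,.07);t=P(324,355,.151);print('hole',h,'tip',t,s['tcp_pos'],'need',(h-t)*100)
E
```

```text
hole [ 0.52766185 -0.22877168  0.07      ] tip [ 0.54152356 -0.24612462  0.151     ] [ 0.53789716 -0.24564859  0.23501375] need [-1.38617043  1.73529454 -8.1       ]
```

Request:
{"name": "send_rows", "arguments": {"commands": [{"delta_pos": [-1.0,1.7,0],"yaw": 0},{"delta_pos": [0,0,-2.5],"yaw": 0},{"delta_pos": [0,0,-2.5],"yaw": 0},{"delta_pos": [0,0,-1],"yaw": 0}]}}

```text
t: 11.28
tcp_pos: [0.528, -0.2222, 0.1767]
tool_rot: [0.661, 0.75, 0.017, 0.021]
force: [-0.3, 0.5, -2.5]
finger_gap: 0.227
```

```bash
python3 look.py w9; python3 - <<'E'
from h import *
s=manip.sense();m=R.from_quat(s['tool_rot']).as_matrix();print(m[:,2],'axis tip',s['tcp_pos']+.084*m[:,2],'collar',s['tcp_pos']+.022*m[:,2])
w=cv2.imread('pics/w9.png')
h=cv2.cvtColor(w,cv2.COLOR_BGR2GRAY);c=blobs(w,(0,0,0),(180,255,45),40,(230,120,320,235))
for k in c[:4]:
  M=cv2.boundingRect(k);print(M,cv2.contourArea(k))
print(proj('wrist',(.528,-.2293,.07),s),proj('wrist',s['tcp_pos']+.084*m[:,2],s))
E
```

```text
11.275 [ 0.528  -0.2222  0.1767] jaw 0.1273 F [-0.3  0.5 -2.5] 0.227111813378273
red (279.5, 291.5) [ 537.4 -267.7] [34.4 72.1] 7.065913200378418
red (452.41180419921875, 279.35296630859375) [ 672.6 -249.2] [18.  68.4] 7.137495517730713
[ 0.05337083 -0.00165807 -0.99857338] axis tip [ 0.53217194 -0.22222293  0.09211368] collar [ 0.52886295 -0.22212013  0.15402523]
(271, 130, 35, 36) 944.0
(261, 209, 18, 18) 199.5
(np.float64(271.39000715398873), np.float64(216.853026459354)) (np.float64(278.9973865272763), np.float64(218.26834516877733))
```

Request:
{"name": "send_rows", "arguments": {"commands": [{"delta_pos": [0,-0.7,0],"yaw": 0},{"delta_pos": [0,0,0],"yaw": 0}]}}

```text
t: 11.58
tcp_pos: [0.5288, -0.2291, 0.1774]
tool_rot: [0.66, 0.751, 0.017, 0.022]
force: [0.1, 0.5, -2.0]
finger_gap: 0.221
```

Request:
{"name": "send_rows", "arguments": {"commands": [{"delta_pos": [0,0,-1.2],"yaw": 0}]}}

```text
t: 11.7
tcp_pos: [0.53, -0.2299, 0.1666]
tool_rot: [0.66, 0.751, 0.017, 0.024]
force: [0.4, 0.2, -2.6]
finger_gap: 0.224
```

Request:
{"name": "send_rows", "arguments": {"commands": [{"delta_pos": [0,0,-1.0],"yaw": 0}]}}

```text
t: 11.82
tcp_pos: [0.5299, -0.23, 0.1561]
tool_rot: [0.66, 0.751, 0.017, 0.024]
force: [-1.0, 0.3, -3.4]
finger_gap: 0.225
```

Request:
{"name": "send_rows", "arguments": {"commands": [{"delta_pos": [-0.2,0,-0.6],"yaw": 0}]}}

```text
t: 11.95
tcp_pos: [0.5276, -0.2299, 0.1491]
tool_rot: [0.66, 0.751, 0.017, 0.023]
force: [0.1, -0.3, -2.7]
finger_gap: 0.226
```

Request:
{"name": "send_rows", "arguments": {"commands": [{"delta_pos": [-0.05,0,-1],"yaw": 0}]}}

```text
t: 12.08
tcp_pos: [0.527, -0.23, 0.1386]
tool_rot: [0.66, 0.751, 0.017, 0.023]
force: [-0.5, 1.1, -2.2]
finger_gap: 0.229
```

Request:
{"name": "send_rows", "arguments": {"commands": [{"delta_pos": [0,0,-1],"yaw": 0}]}}

```text
t: 12.2
tcp_pos: [0.5268, -0.2299, 0.1277]
tool_rot: [0.66, 0.751, 0.017, 0.023]
force: [-0.6, -0.7, -0.9]
finger_gap: 0.224
```

Request:
{"name": "send_rows", "arguments": {"commands": [{"delta_pos": [0.03,0,-0.8],"yaw": 0}]}}

```text
t: 12.32
tcp_pos: [0.5269, -0.2298, 0.1188]
tool_rot: [0.66, 0.75, 0.017, 0.023]
force: [-0.3, -0.1, -0.5]
finger_gap: 0.223
```

Request:
{"name": "send_rows", "arguments": {"commands": [{"delta_pos": [0.02,0,-0.8],"yaw": 0}]}}

```text
t: 12.45
tcp_pos: [0.5269, -0.2296, 0.1101]
tool_rot: [0.66, 0.75, 0.017, 0.022]
force: [-0.1, 0.3, -1.8]
finger_gap: 0.225
```

Request:
{"name": "send_rows", "arguments": {"commands": [{"delta_pos": [0,0,-0.8],"yaw": 0}]}}

```text
t: 12.58
tcp_pos: [0.527, -0.2295, 0.1015]
tool_rot: [0.66, 0.751, 0.017, 0.022]
force: [0.4, -0.5, -2.1]
finger_gap: 0.225
```

Request:
{"name": "send_rows", "arguments": {"commands": [{"delta_pos": [0,0,-0.6],"yaw": 0}]}}

```text
t: 12.7
tcp_pos: [0.527, -0.2295, 0.0949]
tool_rot: [0.66, 0.751, 0.017, 0.022]
force: [-0.5, 0.8, -1.1]
finger_gap: 0.225
```

Request:
{"name": "send_rows", "arguments": {"commands": [{"delta_pos": [0,0,-0.3],"yaw": 0}]}}

```text
t: 12.82
tcp_pos: [0.527, -0.2295, 0.092]
tool_rot: [0.66, 0.751, 0.017, 0.022]
force: [-5.0, 2.8, 22.0]
finger_gap: 0.226
```

Request:
{"name": "send_rows", "arguments": {"commands": [{"delta_pos": [0,0,0],"yaw": 0},{"delta_pos": [0,0,0],"yaw": 0},{"delta_pos": [0,0,0],"yaw": 0},{"delta_pos": [0,0,0],"yaw": 0}], "grip": -0.2}}

```text
t: 13.32
tcp_pos: [0.5285, -0.2306, 0.0933]
tool_rot: [0.66, 0.751, 0.018, 0.024]
force: [-0.4, 0.1, 0.5]
finger_gap: 0.597
```

Request:
{"name": "send_rows", "arguments": {"commands": [{"delta_pos": [0,0,1.5],"yaw": 0},{"delta_pos": [0,0,4],"yaw": 0},{"delta_pos": [0,0,4],"yaw": 0},{"delta_pos": [0,0,2],"yaw": 0}]}}

```text
t: 13.82
tcp_pos: [0.5275, -0.23, 0.2127]
tool_rot: [0.66, 0.75, 0.017, 0.023]
force: [0.3, 0.5, -0.3]
finger_gap: 0.599
```

```bash
python3 look.py w10; python3 - <<'E'
from h import *
s=manip.sense();m=R.from_quat(s['tool_rot']).as_matrix();print(m[:,2],s['q'])
E
```

```text
13.825 [ 0.5275 -0.23    0.2127] jaw 0.128 F [ 0.3  0.5 -0.3] 0.5992512943000461
red (440.5769348144531, 261.1153869628906) [ 682.  -258.2] [18.2 70.7] 7.57769775390625
red (273.5, 210.0) [ 528.  -225.7] [18.8 31.2] 6.29088830947876
brass (259.95001220703125, 265.1500244140625) [ 524.  -283.4] [33.9 23.7] 80.5053939819336
[ 0.0617474  -0.00722854 -0.99806563] [-0.62092792  0.45995322  1.61784375  0.03549538  1.00960104 -0.76685489]
```

The drift is back in the middle hole: 22 N on seating, and its top is where it was before. The tool has picked up about 0.06 rad of tilt, so I turn it half round on the way to the bolt (same grasp), which puts further tilt in the cancelling direction.

Request:
{"name": "send_rows", "arguments": {"commands": [{"delta_pos": [0,-1,0],"yaw": -0.18},{"delta_pos": [0,-1,0],"yaw": -0.18},{"delta_pos": [0,-1,0],"yaw": -0.18},{"delta_pos": [0,-1,0],"yaw": -0.18},{"delta_pos": [0,-1,0],"yaw": -0.18},{"delta_pos": [0,-1,0],"yaw": -0.18},{"delta_pos": [0,0,0],"yaw": -0.18},{"delta_pos": [0,0,0],"yaw": -0.18},{"delta_pos": [0,0,0],"yaw": -0.18},{"delta_pos": [0,0,0],"yaw": -0.18}]}}

```text
t: 15.12
tcp_pos: [0.527, -0.2914, 0.2185]
tool_rot: [0.996, -0.081, -0.011, 0.031]
force: [0.1, 0.1, -0.1]
finger_gap: 0.601
```

Request:
{"name": "send_rows", "arguments": {"commands": [{"delta_pos": [0,0,0],"yaw": -0.18},{"delta_pos": [0,0,0],"yaw": -0.18},{"delta_pos": [0,0,0],"yaw": -0.18},{"delta_pos": [0,0,0],"yaw": -0.18},{"delta_pos": [0,0,0],"yaw": -0.18},{"delta_pos": [0,0,0],"yaw": -0.18},{"delta_pos": [0,0,0],"yaw": -0.18}]}}

```text
t: 16.0
tcp_pos: [0.5258, -0.2899, 0.2188]
tool_rot: [0.743, -0.668, -0.029, 0.018]
force: [-1.3, -0.8, 0.5]
finger_gap: 0.602
```

```bash
python3 look.py w11; python3 - <<'E'
from h import *
s=manip.sense();m=R.from_quat(s['tool_rot']).as_matrix();print(m[:,2],s['q'])
E
```

```text
16.0 [ 0.5258 -0.2899  0.2188] jaw -3.0343 F [-1.3 -0.8  0.5] 0.6017535901368736
red (68.89024353027344, 149.01219177246094) [ 694.2 -328.1] [18.4 67.5] 7.439352035522461
red (261.4492492675781, 264.2893371582031) [ 530.4 -243.4] [19.  39.7] 9.152093887329102
brass (273.361572265625, 197.50770568847656) [ 524.7 -294.6] [27.6 23.1] 80.09236145019531
[-0.06593762  0.01178208 -0.99775418] [-0.6742455   0.53436358  1.46117387 -0.03423023  1.20517976  2.37797872]
```

Request:
{"name": "send_rows", "arguments": {"commands": [{"delta_pos": [-0.1,0,-3],"yaw": -0.14},{"delta_pos": [-0.1,0,-3],"yaw": -0.14},{"delta_pos": [0,0,-2],"yaw": 0},{"delta_pos": [0,0,0],"yaw": 0}]}}

```text
t: 16.55
tcp_pos: [0.5238, -0.2904, 0.138]
tool_rot: [-0.641, 0.767, 0.029, -0.014]
force: [0.2, -0.4, 0.0]
finger_gap: 0.6
```

```bash
python3 look.py w12; python3 - <<'E'
from h import *
s=manip.sense();m=R.from_quat(s['tool_rot']).as_matrix();print(m[:,2],s['q'][5])
w=cv2.imread('pics/w12.png');cv2.imwrite('pics/w12c.png',w[100:400,100:460])
E
```

```text
16.55 [ 0.5238 -0.2904  0.138 ] jaw 2.9647 F [ 0.2 -0.4  0. ] 0.600315056373201
red (283.6538391113281, 321.2692565917969) [ 528.7 -247.8] [20.4 51. ] 0.4743556082248688
red (37.69715881347656, 228.5816192626953) [ 662.  -334.6] [18.7 58.2] 6.789107799530029
brass (275.5, 233.5) [ 523.5 -296.5] [31.2 21.7] 78.39930725097656
[-0.05681585  0.02587312 -0.99804937] 2.6445194673615484
```

View pics/w12c.png

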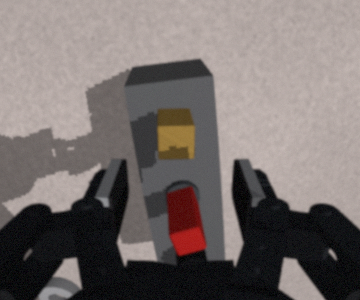

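The bolt head is centred between the open pads (crop (176,134)), and the drift is seated at crop (185,215).

Request:
{"name": "send_rows", "arguments": {"commands": [{"delta_pos": [0,-0.05,-3],"yaw": 0},{"delta_pos": [0,0,-2.5],"yaw": 0},{"delta_pos": [0,0,-0.4],"yaw": 0}]}}

```text
t: 16.98
tcp_pos: [0.5275, -0.2935, 0.0835]
tool_rot: [-0.643, 0.765, 0.023, -0.013]
force: [-0.3, -0.1, 0.5]
finger_gap: 0.6
```

Request:
{"name": "send_rows", "arguments": {"commands": [{"delta_pos": [0,0,0],"yaw": 0},{"delta_pos": [0,0,0],"yaw": 0},{"delta_pos": [0,0,0],"yaw": 0},{"delta_pos": [0,0,0],"yaw": 0}], "grip": 1}}

```text
t: 17.48
tcp_pos: [0.5276, -0.294, 0.0867]
tool_rot: [-0.644, 0.765, 0.022, -0.013]
force: [-1.1, 0.0, -3.0]
finger_gap: 0.243
```

Request:
{"name": "send_rows", "arguments": {"commands": [{"delta_pos": [0,0,0],"yaw": 0},{"delta_pos": [0,0,0],"yaw": 0},{"delta_pos": [-0.1,0.2,-0.8],"yaw": 0},{"delta_pos": [-0.1,0.1,-0.7],"yaw": 0}], "grip": 0.1}}

```text
t: 17.98
tcp_pos: [0.5278, -0.2922, 0.0726]
tool_rot: [-0.643, 0.765, 0.019, -0.012]
force: [-0.5, 1.0, 0.8]
finger_gap: 0.449
```

Request:
{"name": "send_rows", "arguments": {"commands": [{"delta_pos": [0,0,0],"yaw": 0},{"delta_pos": [0,0,0],"yaw": 0},{"delta_pos": [0,0,0],"yaw": 0}], "grip": 1}}

```text
t: 18.35
tcp_pos: [0.5269, -0.2916, 0.0718]
tool_rot: [-0.644, 0.765, 0.02, -0.012]
force: [-1.1, 0.8, 0.5]
finger_gap: 0.25
```

Request:
{"name": "send_rows", "arguments": {"commands": [{"delta_pos": [0,0,2],"yaw": 0},{"delta_pos": [0,0,4],"yaw": 0.08},{"delta_pos": [0,0,4],"yaw": 0.08},{"delta_pos": [0.3,3,2],"yaw": 0.1},{"delta_pos": [0.3,4,0],"yaw": 0.1},{"delta_pos": [0.3,4,0],"yaw": 0.08},{"delta_pos": [0.3,4,0],"yaw": 0.08},{"delta_pos": [0.3,4,0],"yaw": 0.08},{"delta_pos": [0.3,4,0],"yaw": 0.06},{"delta_pos": [0.3,4,0],"yaw": 0.04}]}}

```text
t: 19.6
tcp_pos: [0.548, -0.0167, 0.1928]
tool_rot: [0.871, -0.491, -0.013, 0.018]
force: [1.2, 0.4, -1.5]
finger_gap: 0.249
```

Request:
{"name": "send_rows", "arguments": {"commands": [{"delta_pos": [0.3,4,0],"yaw": 0},{"delta_pos": [0.2,3,0],"yaw": 0},{"delta_pos": [0,2,0],"yaw": 0},{"delta_pos": [0,0,0],"yaw": 0},{"delta_pos": [0,0,0],"yaw": 0}]}}

```text
t: 20.23
tcp_pos: [0.5522, 0.0792, 0.1915]
tool_rot: [0.872, -0.489, -0.014, 0.018]
force: [-0.2, -0.3, -1.9]
finger_gap: 0.248
```

```bash
python3 look.py w13; python3 - <<'E'
from h import *
s=manip.sense();m=R.from_quat(s['tool_rot']).as_matrix();print(m[:,2],s['q'])
print('axis tip',s['tcp_pos']+.038*m[:,2],proj('wrist',(.5548,.1049,.082),s),proj('wrist',s['tcp_pos']+.038*m[:,2],s))
E
```

```text
20.225 [0.5522 0.0792 0.1915] jaw -2.5929 F [-0.2 -0.3 -1.9] 0.2483728887740962
brass (279.5, 282.0) [517.2 129.7] [44.8 91.2] 31.317359924316406
brass (14.5, 408.0) [745.6 613.6] [104.6  58. ] 85.9066162109375
[-0.04175481 -0.01806277 -0.9989646 ] [-0.04720335  0.50492538  1.6119425  -0.02287038  1.0657111   2.55782952]
axis tip [0.55055854 0.07841047 0.15354061] (np.float64(255.6991037963201), np.float64(230.74947012530546)) (np.float64(280.8214466510345), np.float64(242.48504572155937))
```

```bash
python3 - <<'E'
from h import *
s=manip.sense();w=cv2.imread('pics/w13.png');g=cv2.cvtColor(w,cv2.COLOR_BGR2GRAY)
print(g[200:256:3,225:300:4])
cv2.imwrite('pics/w13c.png',cv2.resize(w[170:290,200:360],None,fx=4,fy=4,interpolation=2))
E
```

```text
[[ 96  86  85  83  86  86  87  84  83  85  85  88  80  84  87  84  80  75
   41]
 [130 108  84  81  88  87  86  87  87  85  82  83  85  85  86  86  91  82
   44]
 [117 114  95  78  78  82  82  84  84  88  84  86  82  85  85  87  89  86
   57]
 [116 125 162 151 126  98  77  78  81  85  85  85  89  84  85  84  86  87
   75]
 [112 140 163 164 164 165 156 134 100  84  77  78  87  81  85  84  84  85
   83]
 [112 151 164 162 160 166 166 166 164 153 139 105  82  79  79  80  86  85
   88]
 [112 160 164 163 160 164 165 169 162 163 164 163 159 143 115  88  79 160
  134]
 [112 166 162 164 165 163 167 146 120 137 162 164 164 162 168 163 146 190
  194]
 [115 166 162 164 167 164 146  85  86  84 129 163 164 166 171 163 165 191
  191]
 [128 168 164 165 168 167 112  84  84  81  80 157 164 167 169 167 173 191
  189]
 [140 166 164 163 165 167 114  86  84  76  78 160 164 169 170 167 175 191
  171]
 [154 164 165 166 165 166 123  91  88  86  74 162 164 144 129 160 184 190
  135]
 [163 164 165 166 164 171 155  89  78  78 113 165 105  61  63  82 179 189
   99]
 [165 163 163 168 167 169 170 148 125 126 160 150  52  57  63  66 123 189
   78]
 [168 163 167 170 166 167 167 164 165 162 165 124  54  62  66  69  90 177
   75]
 [166 162 167 166 168 169 169 160 169 162 166 113  57  57  64  62  85 147
   72]
 [167 164 166 163 169 166 168 168 167 162 167 101  50  61  62  57  77 107
   73]
 [165 164 166 167 169 169 167 166 164 147 146  86  54  62  61  59  68  74
   71]
 [165 164 166 166 170 164 163 165 130  61  65  58  60  64  61  60  57  60
   60]]
```

View pics/w13c.png

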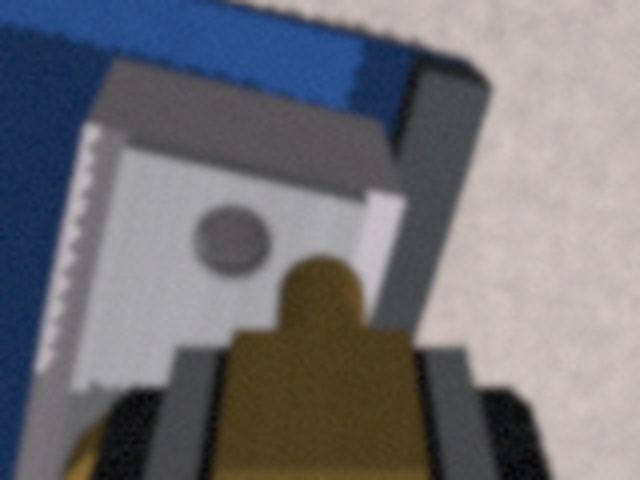

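The two holes now look like one clean circle, at crop (232,241), and the bolt tip shows at crop (322,295). This was my last viewable picture.

```bash
python3 - <<'E'
from h import *
s=manip.sense();w=manip.snapshot('wrist')
P=lambda x,y,z:onz('wrist',(200+x/4,170+y/4),z,s)
h=P(232,241,.082);t=P(322,296,s['tcp_pos'][2]-.038);m=R.from_quat(s['tool_rot']).as_matrix()
print('hole',h,'tip',t,'need',(h-t)*100,s['tcp_pos'],m[:,2])
E
```

```text
hole [0.5533761  0.10354153 0.082     ] tip [0.55019255 0.07937766 0.15350127] need [ 0.31835532  2.41638708 -7.15012668] [0.55214522 0.07909686 0.19150127] [-0.04175481 -0.01806277 -0.9989646 ]
```

Request:
{"name": "send_rows", "arguments": {"commands": [{"delta_pos": [0.1,1.2,0],"yaw": 0},{"delta_pos": [0.15,1.2,-1],"yaw": 0},{"delta_pos": [0,0,-2.5],"yaw": 0},{"delta_pos": [0,0,-1.8],"yaw": 0},{"delta_pos": [0,0,0],"yaw": 0}]}}

```text
t: 20.95
tcp_pos: [0.5553, 0.1046, 0.1358]
tool_rot: [0.871, -0.491, -0.014, 0.018]
force: [-0.5, -0.3, -1.8]
finger_gap: 0.248
```

```bash
python3 look.py w14; python3 - <<'E'
from h import *
s=manip.sense();m=R.from_quat(s['tool_rot']).as_matrix();print(m[:,2],s['q'][5])
print('axis tip',s['tcp_pos']+.038*m[:,2],proj('wrist',(.554,.104,.082),s),proj('wrist',s['tcp_pos']+.038*m[:,2],s))
w=cv2.imread('pics/w14.png');g=cv2.cvtColor(w,cv2.COLOR_BGR2GRAY)
print(g[205:256:3,245:310:3])
E
```

```text
20.95 [0.5553 0.1046 0.1358] jaw -2.5963 F [-0.5 -0.3 -1.8] 0.2478591383133147
brass (280.6014709472656, 291.8201599121094) [534.9 134.5] [37.3 86.2] 23.69460678100586
[-0.03942515 -0.01722868 -0.99907399] 2.606820049810001
axis tip [0.5544195  0.10395462 0.0986502 ] (np.float64(280.1694314440192), np.float64(232.60558775360056)) (np.float64(280.8216026612257), np.float64(242.48331995490048))
[[107 138 166 155 140 119  93  83  79  80  81  86  87  89  89  91  90  87
   87  90  91  92]
 [107 144 168 171 170 172 169 161 145 125  99  86  81  82  83  82  85  89
   89  89  91  92]
 [110 148 167 169 174 170 175 170 175 176 171 167 150 130 109  86  80  82
   82  84  86  89]
 [105 107 124 158 170 171 174 172 175 174 174 176 174 171 174 164 149 139
  112  93  85  81]
 [104 103 101 106 129 163 163 159 176 173 175 175 171 169 174 171 172 172
  172 168 159 144]
 [105 105 103 106 101 111 107 108 145 171 165 144 144 156 171 170 174 171
  174 169 175 175]
 [105 102 104 104 102 107 103 106 137 127  91  90  88  88 118 161 172 169
  173 169 178 180]
 [103 106 106 102 104 109 106 101  92  87  89  86  86
[... 177 characters left out ...]
0  88  85  84  81  75 144 178
  171 176 178 180]
 [168 174 171 150 118 147 151 155 117  90  71  67  65  70  77  78 153 174
  172 175 180 180]
 [170 170 174 172 174 172 177 175 129  65  59  64  65  69  74 105 168 173
  174 176 181 179]
 [170 173 172 173 173 174 175 174 136  56  60  61  62  67  78 120 175 171
  176 179 183 178]
 [170 173 175 176 173 175 178 175 127  54  60  66  63  67  79 109 175 174
  177 179 181 175]
 [174 177 175 173 173 175 175 175 113  56  60  62  67  62  69 103 172 174
  176 182 180 176]
 [172 173 176 175 173 171 171 173 105  58  58  64  64  65  63  92 167 171
  171 181 174 178]
 [172 175 175 172 149  81  79  78  69  63  63  67  67  62  65  63  74  77
   79 133 175 176]]
```

Request:
{"name": "send_rows", "arguments": {"commands": [{"delta_pos": [-0.05,-0.05,-1.2],"yaw": 0}]}}

```text
t: 21.12
tcp_pos: [0.5569, 0.1044, 0.1255]
tool_rot: [0.871, -0.49, -0.011, 0.016]
force: [-0.5, 0.0, -0.9]
finger_gap: 0.25
```

Request:
{"name": "send_rows", "arguments": {"commands": [{"delta_pos": [0,0,-0.6],"yaw": 0}]}}

```text
t: 21.25
tcp_pos: [0.5566, 0.1044, 0.1189]
tool_rot: [0.871, -0.49, -0.012, 0.016]
force: [-1.2, -0.1, 0.4]
finger_gap: 0.245
```

Request:
{"name": "send_rows", "arguments": {"commands": [{"delta_pos": [0,0,-0.6],"yaw": 0}]}}

```text
t: 21.38
tcp_pos: [0.5563, 0.1045, 0.1128]
tool_rot: [0.871, -0.49, -0.012, 0.016]
force: [-1.3, -0.3, -0.8]
finger_gap: 0.252
```

Request:
{"name": "send_rows", "arguments": {"commands": [{"delta_pos": [0,0,-0.5],"yaw": 0}]}}

```text
t: 21.5
tcp_pos: [0.5561, 0.1045, 0.1074]
tool_rot: [0.871, -0.491, -0.012, 0.017]
force: [-1.4, 0.7, -0.9]
finger_gap: 0.252
```

Request:
{"name": "send_rows", "arguments": {"commands": [{"delta_pos": [-0.07,0,-0.6],"yaw": 0}]}}

```text
t: 21.62
tcp_pos: [0.5557, 0.1044, 0.1012]
tool_rot: [0.871, -0.491, -0.012, 0.016]
force: [-1.2, 0.2, -2.9]
finger_gap: 0.251
```

Request:
{"name": "send_rows", "arguments": {"commands": [{"delta_pos": [-0.05,0,-0.6],"yaw": 0}]}}

```text
t: 21.75
tcp_pos: [0.5556, 0.1043, 0.0949]
tool_rot: [0.871, -0.491, -0.011, 0.016]
force: [-0.6, -0.2, -1.1]
finger_gap: 0.249
```

Request:
{"name": "send_rows", "arguments": {"commands": [{"delta_pos": [0,0,-0.6],"yaw": 0}]}}

```text
t: 21.88
tcp_pos: [0.5555, 0.1043, 0.0885]
tool_rot: [0.871, -0.491, -0.011, 0.016]
force: [-1.3, 0.4, -0.2]
finger_gap: 0.246
```

Request:
{"name": "send_rows", "arguments": {"commands": [{"delta_pos": [0,0,-0.3],"yaw": 0}]}}

```text
t: 22.0
tcp_pos: [0.5554, 0.1042, 0.085]
tool_rot: [0.871, -0.491, -0.011, 0.016]
force: [-0.2, -0.4, -1.0]
finger_gap: 0.249
```

Request:
{"name": "send_rows", "arguments": {"commands": [{"delta_pos": [0,0,0],"yaw": 0},{"delta_pos": [0,0,0],"yaw": 0},{"delta_pos": [0,0,0.1],"yaw": 0}], "grip": 0}}

```text
t: 22.38
tcp_pos: [0.5565, 0.1042, 0.0866]
tool_rot: [0.871, -0.491, -0.01, 0.016]
force: [0.2, -0.9, 0.5]
finger_gap: 0.504
```

Request:
{"name": "send_rows", "arguments": {"commands": [{"delta_pos": [0,0,2],"yaw": 0},{"delta_pos": [0,0,4],"yaw": 0},{"delta_pos": [0,0,4],"yaw": 0},{"delta_pos": [0,0,0],"yaw": 0}]}}

```text
t: 22.88
tcp_pos: [0.557, 0.1042, 0.1903]
tool_rot: [0.871, -0.491, -0.01, 0.015]
force: [-0.3, 0.8, -0.2]
finger_gap: 0.505
```

```bash
python3 look.py w15; python3 - <<'E'
from h import *
s=manip.sense();w=cv2.imread('pics/w15.png')
# predicted outline of seated head vs. brass mask
m=cv2.inRange(cv2.cvtColor(w,cv2.COLOR_BGR2HSV),(12,90,30),(35,255,255))
for c in blobs(w,(12,90,30),(35,255,255),150)[:3]:
    print(cv2.boundingRect(c),cv2.contourArea(c),cv2.minAreaRect(c))
print('head top',proj('wrist',(.5545,.1043,.116),s),'head base',proj('wrist',(.5545,.1043,.082),s))
a=manip.snapshot('side');cv2.imwrite('pics/s2.png',a)
for c in blobs(a,(10,90,30),(35,255,255),20,(180,160,265,240)): print('side',cv2.boundingRect(c),cv2.contourArea(c))
for z in(.082,.116):print('side pred',z,proj('side',(.5545,.1043,z)))
for c in blobs(a,(0,120,60),(7,255,255),20,(250,250,320,340)): print('drift',cv2.boundingRect(c))
print(proj('side',(.5285,-.23,.126)),proj('side',(.5285,-.23,.076)))
b=cv2.imread('pics/side0.png')
for c in blobs(b,(0,120,60),(7,255,255),20,(250,250,320,340)): print('drift0',cv2.boundingRect(c))
E
```

```text
22.875 [0.557  0.1042 0.1903] jaw -2.5967 F [-0.3  0.8 -0.2] 0.504859825609573
brass (262.0, 279.0) [539.1 156.7] [42.1 50.7] 31.268390655517578
brass (278.5, 216.5) [555.6 103.6] [21.6 30.7] 30.428640365600586
(235, 252, 54, 56) 2342.0 ((261.7027282714844, 279.36651611328125), (55.24372863769531, 52.66263961791992), 87.61405944824219)
(263, 197, 31, 40) 1105.5 ((278.0, 216.5), (39.0, 30.0), 90.0)
(0, 391, 35, 29) 544.0 ((17.0, 405.0), (34.0, 28.0), 0.0)
head top (np.float64(277.7651220399825), np.float64(223.5991726506582)) head base (np.float64(276.34775431205765), np.float64(208.98307687310609))
side (204, 183, 17, 14) 176.5
side (222, 189, 11, 15) 113.5
side pred 0.082 (np.float64(227.5403510148758), np.float64(200.581976110228))
side pred 0.116 (np.float64(226.81840000338573), np.float64(190.99901532465415))
drift (278, 267, 11, 22)
(np.float64(282.8030725125649), np.float64(269.21308254128445)) (np.float64(282.51083008094565), np.float64(283.8114299014807))
drift0 (277, 267, 12, 21)
```

The side view puts the bolt head at rows 189–204, against a prediction of about 191 for the top face of a seated head. I check with a light touch on top of the head with shut fingers.

Request:
{"name": "send_rows", "arguments": {"commands": [{"delta_pos": [-0.2,0,0],"yaw": 0},{"delta_pos": [0,0,0],"yaw": 0},{"delta_pos": [0,0,0],"yaw": 0},{"delta_pos": [0,0,0],"yaw": 0},{"delta_pos": [0,0,-3.0],"yaw": 0},{"delta_pos": [0,0,-2.2],"yaw": 0},{"delta_pos": [0,0,0],"yaw": 0}], "grip": 1}}

```text
t: 23.85
tcp_pos: [0.5504, 0.104, 0.13]
tool_rot: [0.871, -0.491, -0.016, 0.019]
force: [0.1, 0.5, -1.0]
finger_gap: -0.002
```

Request:
{"name": "send_rows", "arguments": {"commands": [{"delta_pos": [0,0,-0.6],"yaw": 0}]}}

```text
t: 23.98
tcp_pos: [0.5513, 0.104, 0.1247]
tool_rot: [0.871, -0.491, -0.015, 0.018]
force: [-0.1, 0.3, 0.3]
finger_gap: -0.001
```

Request:
{"name": "send_rows", "arguments": {"commands": [{"delta_pos": [0.2,0,-0.4],"yaw": 0}]}}

```text
t: 24.1
tcp_pos: [0.5535, 0.104, 0.1209]
tool_rot: [0.871, -0.491, -0.015, 0.018]
force: [0.8, -0.3, 0.4]
finger_gap: -0.0
```

Request:
{"name": "send_rows", "arguments": {"commands": [{"delta_pos": [0,0,-0.25],"yaw": 0}]}}

```text
t: 24.22
tcp_pos: [0.5542, 0.104, 0.1188]
tool_rot: [0.871, -0.491, -0.014, 0.018]
force: [-0.4, -0.1, -0.9]
finger_gap: 0.001
```

Request:
{"name": "send_rows", "arguments": {"commands": [{"delta_pos": [0,0,-0.2],"yaw": 0}]}}

```text
t: 24.35
tcp_pos: [0.5544, 0.1041, 0.117]
tool_rot: [0.871, -0.491, -0.014, 0.018]
force: [-0.7, -0.6, -0.3]
finger_gap: -0.0
```

Request:
{"name": "send_rows", "arguments": {"commands": [{"delta_pos": [0,0,-0.15],"yaw": 0}]}}

```text
t: 24.48
tcp_pos: [0.5547, 0.1041, 0.1161]
tool_rot: [0.871, -0.491, -0.013, 0.017]
force: [-0.9, 0.4, 10.2]
finger_gap: 0.003
```

Request:
{"name": "send_rows", "arguments": {"commands": [{"delta_pos": [0,0,2],"yaw": 0},{"delta_pos": [0,0,5],"yaw": 0},{"delta_pos": [0,0,5],"yaw": 0},{"delta_pos": [0,0,0],"yaw": 0},{"delta_pos": [0,0,0],"yaw": 0}]}}

```text
t: 25.1
tcp_pos: [0.5535, 0.104, 0.2389]
tool_rot: [0.871, -0.491, -0.014, 0.018]
force: [-0.0, 0.6, -0.8]
finger_gap: 0.002
```

```bash
python3 look.py w16; python3 - <<'E'
from h import *
a=manip.snapshot('side')
for c in blobs(a,(10,90,30),(35,255,255),20,(180,160,265,240)): print('side',cv2.boundingRect(c))
for c in blobs(a,(0,120,60),(7,255,255),20,(250,250,320,340)): print('drift',cv2.boundingRect(c))
b=cv2.imread('pics/side0.png');d=cv2.absdiff(a,b).max(2)>45
for nm,(x,y) in dict(ring=(307,234),spanner=(286,187),driver=(370,277),beaker=(217,143),bottle=(374,350),gauge=(271,267)).items(): print(nm,int(d[y-14:y+14,x-14:x+14].sum()))
E
```

```text
25.1 [0.5535 0.104  0.2389] jaw -2.5967 F [-0.   0.6 -0.8] 0.002187898572992221
brass (254.79412841796875, 249.32351684570312) [543.2 156.7] [46.9 39.1] 64.45256805419922
brass (19.499996185302734, 395.4999694824219) [769.8 711.3] [229.5  84.6] 86.17210388183594
side (204, 183, 17, 14)
side (222, 189, 11, 15)
drift (278, 267, 11, 22)
ring 0
spanner 526
driver 0
beaker 378
bottle 0
gauge 3
```

Contact came at z = 0.1161 (a seated head is at 0.116), so the bolt is home. The differences at the spanner and beaker in the side view may be the arm in front of them or its shadow, so I check in the top view.

```bash
python3 - <<'E'
from h import *
a=manip.snapshot('top');b=cv2.imread('pics/top0.png');cv2.imwrite('pics/t2.png',a)
d=cv2.absdiff(a,b).max(2)>45
for nm,(x,y,r) in dict(ring=(292,182,13),spanner=(211,159,32),driver=(365,163,38),beaker=(101,195,16),bottle=(454,218,14),gauge=(337,247,8)).items():
    A=a[max(0,y-r):y+r,x-r:x+r];B=b[max(0,y-r):y+r,x-r:x+r];A,B=[cv2.cvtColor(i,cv2.COLOR_BGR2GRAY) for i in(A,B)]
    print(nm,int(d[max(0,y-r):y+r,x-r:x+r].sum()),cv2.phaseCorrelate(np.float32(A),np.float32(B)))
manip.sign_off()
E
```

```text
ring 0 ((0.42753589704061135, 0.5397923979097659), 1.0150401610242323)
spanner 1784 ((0.2611214391488268, -0.37281026586377664), 0.31737775285728276)
driver 0 ((0.02214317388209963, 0.002463963104126776), 0.9901592512428761)
beaker 57 ((0.14373125193965208, -0.09338319683446628), 0.7823282526805997)
bottle 0 ((0.06860404574172385, 0.06824339998491347), 1.0101424513922796)
gauge 0 ((0.1644179933445855, -0.15873570423751104), 1.054994492791593)
the job is handed in; nothing more can be done
```

The job is done and handed in at about 25 s of the 72 s allowed. I got no verdict back.

**What I did**
- **Drift in:** I worked it down through both holes until the collar sat on the flange. The most I pressed on the stand was about 23 N. I let go so it could settle flat; the next wrist picture showed the collar flat on the flange. A later one showed the two holes as one clean circle.
- **Drift back:** It is upright and fully down in the rack's middle hole. I felt the collar seat at 22 N, and its outline in the last side view matches the start to within a pixel.
- **Bolt:** I let it go in the holes about 1 mm above its seat, then checked with a light touch on top. The head top was at 116.1 mm, against 116 mm when fully home, with about 10 N. The gripper is clear above it.

**Checks that were not clean**
- **Tilt:** The tool picked up up to about 0.07 rad of tilt over the moves. I turned it half round before picking up the bolt so that later tilt worked against it. The fits were not affected.
- **Bystanders:** In the before/after comparison the ring, screwdriver, bottle and gauge show no meaningful change. The spanner and beaker areas do differ. I put this down to the arm or its shadow, since the best match shows a shift of less than half a pixel and the gripper never went near them. The spanner match was weak, so I could not fully confirm it. I had no viewable pictures left to check by eye.

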